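# Zero the length counter and lift the measured timber off the rollers

## Robot

A 6-joint arm with a two-finger parallel gripper is mounted at the origin on a cart in front of the work surface, level with it; the furniture and walls round the work are solid. World frame = base frame: x ahead of the robot, y to its left, z up, the work surface at z = 0. Lengths are in m, angles in rad, forces in N, time in s.
With the tool pointing down it reaches from about 0.35 to 0.975 m from the base axis. Payload 4.9 kg.
Tool frame: the origin (TCP) lies on the centre line of the jaws, within the pads' length; the fingertips stand manip.tcp_to_tips ahead of it and the grasp point (between the pads) lies 11 mm behind it (manip.tcp_to_tips is the distance from the TCP to the fingertips, in m); x points along the fingers, y is the direction in which the jaws open and shut, and the axes are right-handed (so a half turn about x gives the same grasp; the last joint's range is limited). The gripper opens to 85 mm and grips with 20 to 120 N. Pads are 22 mm wide; open, the fingers measure 114 mm over their backs; the gripper's body (76 mm by 85 mm) begins 54 mm behind the grasp point. The pads swing forward as they close: fully open they stand 13 mm farther back than shut.
Start: joints at [-1.364, 0.053, 1.613, -0, 1.476, -0.119], TCP at [0.2, -0.592, 0.239] pointing down, gripper open.
Joint ranges: [-3.01, 3.01], [-1.01, 2.22], [0.06, 2.58], [-1.02, 4.17], [0.09, 2.62], [-3.14, 3.14]. Speed limits (rad/s): [2.57, 2.57, 3.14, 3.14, 3.14, 3.14].

## Interface

Orientations are given as a unit quaternion [w, x, y, z].
In Python, from plant import status, imaging, workorder, manip gives the robot as it stands.
- The arm moves only by the tool carry_out, never from a script. Its argument "moves" is one flat list of numbers, 5 for each row, row after row: the opening, from 0 (shut) to 1 (fully open), then the shift along the tool's x, y, z in cm, then the turn about the tool's x in rad. In form: [claw, tx, ty, tz, twist, claw, tx, ty, tz, twist, ...]. A call has 1 to 12 rows; each row is the pose to reach, as a shift and turn from the pose commanded when the call began, along the tool's axes at that moment; what a row does not reach only later rows make up. A row lasts 1/12 s, in which the tool goes at most 41.7 mm and 7.16 degrees, less where a joint would pass 70% of its speed; a pose out of reach is approached as far as the arm can. A call with a gripper value outside its range is refused whole. The fingers move at their own pace and stop on an object; the grip force is fixed at half the most. Time passes only in rows, so rows that repeat a pose let the fingers close. It gives the time, the measured TCP pose, the force and the opening at its end, in the units of the state.
- status.state(): the state, without advancing time (a new reading comes with each control period).
- imaging.grab_frame(name): name is "scene" or "side" or "wrist"; returns the picture (420x560x3 uint8, red, green, blue); there is no depth.
- imaging.camera_info(name): a dict with "K" (3x3 intrinsics, pixels), "dist" ([k1, k2, p1, p2, k3] as OpenCV has them; the pictures are not rectified), "R" (3x3) and "t" (3): a world point X has camera coordinates R X + t. Camera axes: x right, y down, z forward; pixel columns grow to the right and rows downward; lengths in m; the calibration is good to about 2 mm. A picture is of the moment at which its call begins: read the wrist's pose just before it. camera_info takes no time and is no camera call; for the wrist camera it gives the pose at the moment of the call.
- workorder.job_done(): hands the job in, once; it reports no verdict.
The state is a dict: "time": time; "joint_pos": joint angles; "joint_vel": joint speeds; "joint_efforts": joint torques, N m; "tool_pos": TCP position; "tool_rot": TCP orientation; "contact_force": force on the tool from outside, world axes, zero at the start; "ft_torque": the same for the moment, N m; "gripper_width": opening from 0.0 (shut) to 1.0 (fully open).
Only numpy, scipy, OpenCV 4.12 (cv2) and the standard library are available. Lean on these libraries where they do the work, as an engineer would, in place of code of your own. Each camera call takes 0.05 s, during which the arm holds its last target.

## Task

The timber piece on the roller measuring stand has been measured. First turn the reset knob on top of the stand's counter anticlockwise, back fully home to its zero stop; then take the timber piece, lift it straight up about 10 cm clear of the rollers and keep it level and still in the air above them. Finish while still holding it there, with the counter left at zero, without ever tipping the timber over and without disturbing the other things on the table.

Things in the scene. Friction and masses are not known exactly. Their poses are not given: they have to be found in the camera images.
- measuring_stand: Roller measuring stand, fixed to the table: a blue-railed track of ten steel rollers 400 mm long (along its y axis, from y = -180 to +220 mm) and 148 mm wide (x), with a grey counter bridge over its +y end (182 x 104 mm in plan, centred at x = 0, y = +160 mm, top 134 mm high, legs and feet reaching x = +/-112 mm). Origin: on the table under the track's centre line, z up. The roller tops are 43 mm above the table, the side rails 38 mm.
- track_mid (a point): Point on the track's centre line at roller-top height, 70 mm from the stand's origin toward its -y end; axes as the stand's. The timber starts within 45 mm of it.
- reset_knob (a joint): Angle (rad) of the counter's reset knob about the vertical: 0 = home at the zero stop, pointer at the thick green mark beside the brass pin; it grows clockwise seen from above, so turning it home is anticlockwise. Starts somewhere between 0.7 and 2.0. It stays where it is left (friction about 0.05 N m).
- knob_grip (a point): Grip point of the black reset knob, on its vertical axis at 165 mm above the table; turns with the knob. The knob's upright grip bar lies along this point's x axis: 46 mm long, 13 mm thick (y), free from 21 mm below this point to 15 mm above it; below the bar are a disc of 24 mm radius, then the white dial. The red pointer points to this point's -x; at zero that is the stand's -x (the side facing the robot).
- timber_piece: Timber offcut lying loose on the rollers, 58 mm (its x) x 140 mm (its y, along the track) x 45 mm (z, up), 0.14 to 0.25 kg, centre of mass at its middle. Origin: centre of its underside. Not one of the offcuts that lie on the table.
- tape: Bystander: yellow tape measure 37 x 84 x 64 mm, origin centre of underside.
- pencil: Bystander: red carpenter's pencil 14 x 188 x 8 mm, origin centre of underside.
- square: Bystander: try square 226 x 130 x 21 mm, origin centre of underside.
- tin: Bystander: round metal tin 69 mm across, 76 mm high, standing behind the stand, origin centre of underside.
- short_offcut: Bystander: short timber offcut 50 x 75 x 50 mm lying on the table behind the stand, origin centre of underside.
There are look-alikes about, which are no part of the job. What is shaped like the timber_piece but black is not meant.

How it is judged:
By the outcome, as a careful person would: the job done as asked, in the order asked, and still so for the second after the job is handed in, while the arm keeps its last pose, push and grip.
It also fails if it takes over 64 s, if anything falls off the work surface, if the arm or the gripper's body presses on something with over 40 N, if the wrist force passes 120 N, or if a joint passes its speed limit or range.

## Working session

There is one attempt and no reset: what is moved stays moved. The work goes in short steps, Python scripts to look and compute and a tool call to move; the robot and the scene stay as the last step left them, time stands still between calls to the robot, and variables do not carry over. Pictures are saved under pics/ and viewed, and the job is handed in when it is done.

Besides the shell and the picture viewer there is one more tool, called after "Call:" by a JSON object that holds its "name" and its "arguments". carry_out: Moves the arm, as the interface text tells. Its arguments: {"type":"object","properties":{"moves":{"type":"array","items":{"type":"number"}}},"required":["moves"]}

```bash
mkdir -p pics; ls
python3 - <<'E'
from plant import status, imaging, workorder, manip
import cv2
print(status.state()); print(manip.tcp_to_tips)
for n in ("scene","side","wrist"):
    im=imaging.grab_frame(n); cv2.imwrite(f"pics/{n}0.png",im[:,:,::-1])
    c=imaging.camera_info(n); print(n,c)
E
```

```text
pics
{'time': 0.0, 'joint_pos': array([-1.36399359e+00,  5.33376840e-02,  1.61425711e+00, -3.84076412e-05,
        1.47595318e+00, -1.19002256e-01]), 'joint_vel': array([ 0.00030972, -0.00115774,  0.00050287,  0.00173146, -0.00012205,
        0.00084894]), 'joint_efforts': array([ 1.56382477e-03, -3.93680656e+01, -3.70173240e+01, -1.27363428e-04,
        7.14629365e-03, -1.22418694e-06]), 'tool_pos': array([ 0.19991398, -0.59155312,  0.2380969 ]), 'tool_rot': array([-0.11399184, -0.6977008 , -0.11537195,  0.69778848]), 'contact_force': array([-0.03134924, -0.34019511,  1.11017293]), 'ft_torque': array([-0.00496312, -0.00778375, -0.04401316]), 'gripper_width': 1.0003801122817735}
0.008
scene {'K': array([[400.12457353,   0.        , 274.37500675],
       [  0.        , 400.12457353, 207.26599413],
       [  0.        ,   0.        ,   1.        ]]), 'dist': array([0.03385925, 0.        , 0.        , 0.        , 0.        ]), 'R': array([[-0.83552071, -0.54938376,  0.00909003],
       [-0.43056787,  0.6443649 , -0.63198512],
       [ 0.34134507, -0.53195053, -0.77492721]]), 't': array(
[... 235 characters left out ...]
       , 0.        , 0.        , 0.        ]), 'R': array([[-0.99628039, -0.08316255,  0.02256953],
       [-0.05885772,  0.46544008, -0.88312021],
       [ 0.06293777, -0.88116373, -0.46860358]]), 't': array([0.55464758, 0.15423426, 1.23833511])}
wrist {'K': array([[339.59945202,   0.        , 283.29052315],
       [  0.        , 339.59945202, 209.76144028],
       [  0.        ,   0.        ,   1.        ]]), 'dist': array([-0.08101743,  0.        ,  0.        ,  0.        ,  0.        ]), 'R': array([[ 0.32007643, -0.94739064, -0.00142965],
       [-0.91275818, -0.30877943,  0.26744675],
       [-0.253818  , -0.08429848, -0.96357158]]), 't': array([-0.62360582, -0.03533046,  0.37858338])}
```

View pics/scene0.png

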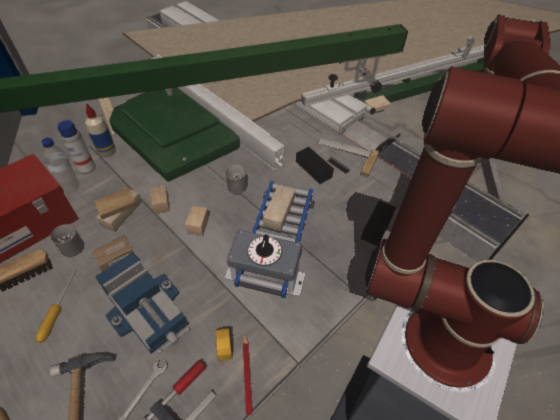

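View pics/side0.png

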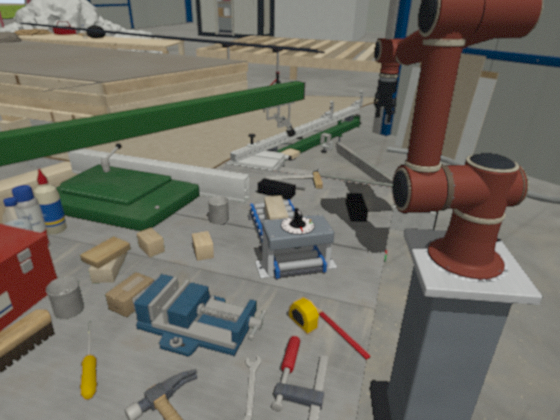

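View pics/wrist0.png

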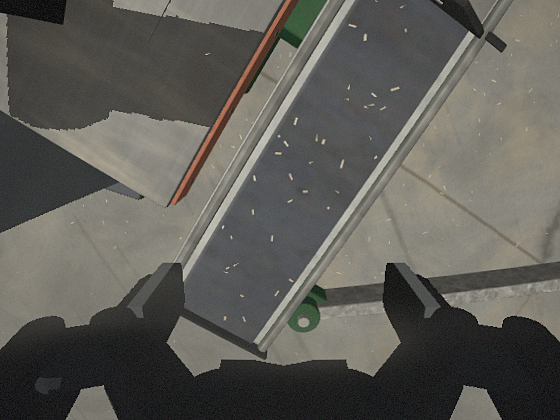

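Run:
```python
import cv2
a=cv2.imread("pics/scene0.png")[170:310,200:340]; cv2.imwrite("pics/sc_crop.png",cv2.resize(a,(800,800))[:, :][:600*0+800])
cv2.imwrite("pics/sc_crop.png",cv2.resize(a,(600,600),interpolation=cv2.INTER_CUBIC))
a=cv2.imread("pics/side0.png")[185:285,235:355]; cv2.imwrite("pics/sd_crop.png",cv2.resize(a,(720,600),interpolation=cv2.INTER_CUBIC))
```

```text
(no output)
```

View pics/sc_crop.png

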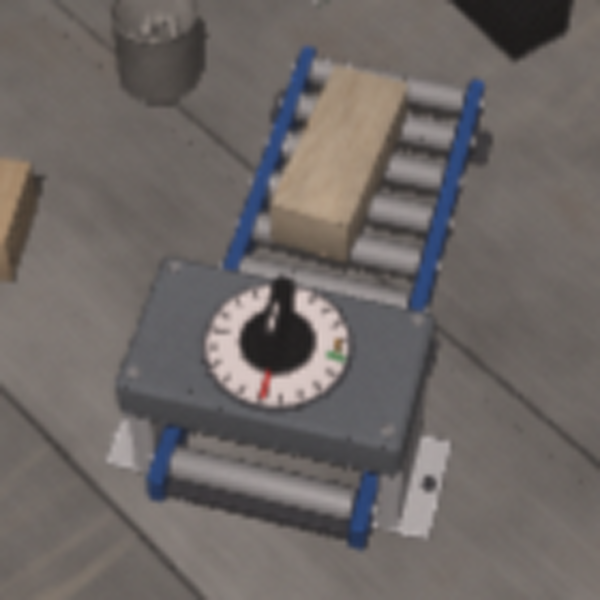

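View pics/sd_crop.png

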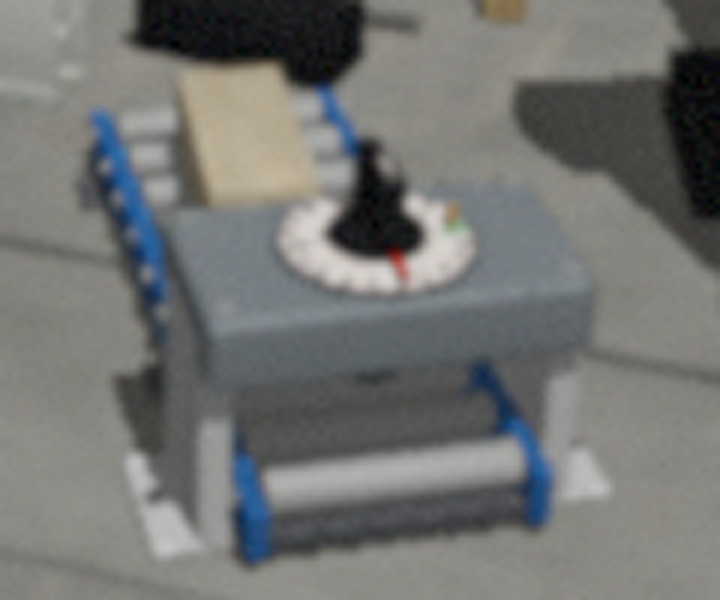

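```bash
cat > h.py <<'E'
import numpy as np, cv2
from plant import status, imaging, workorder, manip
def ray(c,px):
    u=cv2.undistortPoints(np.array([[px]],float),c["K"],c["dist"])[0,0]
    d=c["R"].T@np.array([u[0],u[1],1]); o=-c["R"].T@c["t"]; return o,d
def onz(c,px,z):
    o,d=ray(c,px); return o+d*(z-o[2])/d[2]
def tri(c1,p1,c2,p2):
    o1,d1=ray(c1,p1);o2,d2=ray(c2,p2)
    A=np.stack([d1,-d2],1); s=np.linalg.lstsq(A,o2-o1,rcond=None)[0]
    a=o1+d1*s[0];b=o2+d2*s[1]; return (a+b)/2,np.linalg.norm(a-b)
def proj(c,X):
    return cv2.projectPoints(np.array(X,float).reshape(-1,3),cv2.Rodrigues(c["R"])[0],c["t"],c["K"],c["dist"])[0][:,0]
E
python3 - <<'E'
from h import *
np.set_printoptions(precision=4,suppress=True)
c=imaging.camera_info("scene"); s=imaging.camera_info("side")
f=lambda x,y:(200+(x+.5)/4.2857-.5,170+(y+.5)/4.2857-.5)
g=lambda x,y:(235+x/6,185+y/6)
for n,p,z in [("dial",(278,345),.137),("ptr",(265,385),.137),("green",(335,352),.137),
 ("b1",(172,262),.134),("b2",(435,318),.134),("b3",(405,445),.134),("b4",(122,388),.134),
 ("t1",(345,68),.088),("t2",(407,85),.088),("t3",(352,230),.088),("t4",(273,205),.088)]:
    print(n,onz(c,f(*p),z))
for n,p,z in [("dial",(377,240),.137),("ptr",(402,265),.137),("green",(455,224),.137)]:
    print("side",n,onz(s,g(*p),z))
print("beam end",tri(c,(405,30),s,(304,84)),tri(c,(405,50),s,(304,97)))
print("beam left top near 0", [ray(c,(0,80)), ray(s,(0,137))])
E
```

```text
dial [0.504  0.1037 0.137 ]
ptr [0.4944 0.1319 0.137 ]
green [0.4719 0.0885 0.137 ]
b1 [0.5975 0.0875 0.134 ]
b2 [0.4343 0.0308 0.134 ]
b3 [0.4026 0.1185 0.134 ]
b4 [0.5666 0.1803 0.134 ]
t1 [ 0.6182 -0.1518  0.088 ]
t2 [ 0.5711 -0.163   0.088 ]
t3 [ 0.5328 -0.0281  0.088 ]
t4 [ 0.5902 -0.0159  0.088 ]
side dial [0.5039 0.1058 0.137 ]
side ptr [0.4917 0.1264 0.137 ]
side green [0.4687 0.087  0.137 ]
beam end (array([ 0.5308, -0.8142,  0.3321]), np.float64(0.010124297522240677)) (array([ 0.5205, -0.821 ,  0.2671]), np.float64(0.00890917427421105))
beam left top near 0 [(array([0.1689, 0.5804, 1.0311]), array([ 1.0382, -0.3633, -0.5837])), (array([0.4837, 1.0655, 0.704 ]), array([ 0.7482, -0.902 , -0.3374]))]
```

```bash
cat >> h.py <<'E'
from scipy.spatial.transform import Rotation as Ro
def toolR(st=None):
    st=st or status.state(); q=st["tool_rot"]; return Ro.from_quat([q[1],q[2],q[3],q[0]]).as_matrix()
def yawy(R): return np.degrees(np.arctan2(R[1,1],R[0,1]))
def rel(X):
    st=status.state(); return 100*toolR(st).T@(np.array(X)-st["tool_pos"])
E
python3 - <<'E'
from h import *
np.set_printoptions(precision=4,suppress=True)
R=toolR(); print(R, yawy(R)); w=imaging.camera_info("wrist")
print("cam in tool", R.T@(-w["R"].T@w["t"]-status.state()["tool_pos"]))
print("axis",R.T@w["R"].T)
for X in [(.45,-.06,.26),(.504,.104,.26),(.5,-.05,.3)]: print(rel(X))
E
```

```text
[[-0.0003  0.32   -0.9474]
 [ 0.0016 -0.9474 -0.32  ]
 [-1.     -0.0016 -0.0002]] -71.33640102445737
cam in tool [-0.135  -0.0006 -0.0672]
axis [[-0.0002 -0.2676  0.9635]
 [ 1.      0.      0.0002]
 [-0.0001  0.9635  0.2676]]
[ -2.09   -42.3704 -40.7076]
[ -2.0653 -56.1799 -51.0719]
[ -6.0901 -41.7244 -45.7655]
```

Call:
{"name": "carry_out", "arguments": {"moves": [1, -0.5, -2.5, -2.4, -0.1, 1, -1, -5, -4.8, -0.2, 1, -2, -8, -7.5, -0.3, 1, -3, -11, -10, -0.4, 1, -4, -14, -13, -0.5, 1, -5, -17, -16, -0.6, 1, -6, -20, -19, -0.7, 1, -6, -23, -22, -0.8, 1, -6, -26, -25, -0.9, 1, -6, -29, -28, -1.0, 1, -6, -32, -31, -1.1, 1, -6, -34, -33, -1.2]}}

```text
time: 1.15
tool_pos: [0.4042, -0.162, 0.2993]
tool_rot: [0.49, 0.51, 0.49, -0.51]
contact_force: [0.7, 0.1, 0.5]
gripper_width: 0.998
```

Run:
```python
from h import *
np.set_printoptions(precision=4,suppress=True)
st=status.state();print(st["tool_pos"],st["joint_pos"],yawy(toolR()))
print(rel((.53,-.02,.33)), rel((.504,.104,.3)))
```

```text
[ 0.4042 -0.162   0.2993] [-0.5526 -0.4521  1.9496  0.0003  1.6436 -0.513 ] -2.2703162975623337
[ -3.0655  12.0045 -14.6888] [ -0.0669   8.9135 -26.976 ]
```

Call:
{"name": "carry_out", "arguments": {"moves": [1, -0.5, 1.8, -2.2, -0.1, 1, -1, 3.6, -4.4, -0.2, 1, -1.5, 5.4, -6.6, -0.3, 1, -2, 7.2, -8.8, -0.4, 1, -2.5, 9, -11, -0.46, 1, -3, 10.5, -13, -0.46, 1, -3, 12, -14.7, -0.46, 1, -3, 12, -14.7, -0.46, 1, -3, 12, -14.7, -0.46, 1, -3, 12, -14.7, -0.46]}}

```text
time: 1.98
tool_pos: [0.5299, -0.0232, 0.3288]
tool_rot: [0.592, 0.386, 0.593, -0.387]
contact_force: [0.0, 0.1, -0.1]
gripper_width: 0.999
```

Run:
```python
from h import *
np.set_printoptions(precision=4,suppress=True)
st=status.state();c=imaging.camera_info("wrist");im=imaging.grab_frame("wrist")
print(st["tool_pos"],st["joint_pos"],yawy(toolR(st)))
cv2.imwrite("pics/w1.png",cv2.resize(im[:,:,::-1],(800,600),interpolation=cv2.INTER_CUBIC))
np.savez("w1.npz",K=c["K"],dist=c["dist"],R=c["R"],t=c["t"])
```

```text
[ 0.5299 -0.0232  0.3288] [-0.1839 -0.2113  1.7151 -0.0004  1.639  -0.5989] 23.775475215620975
```

View pics/w1.png

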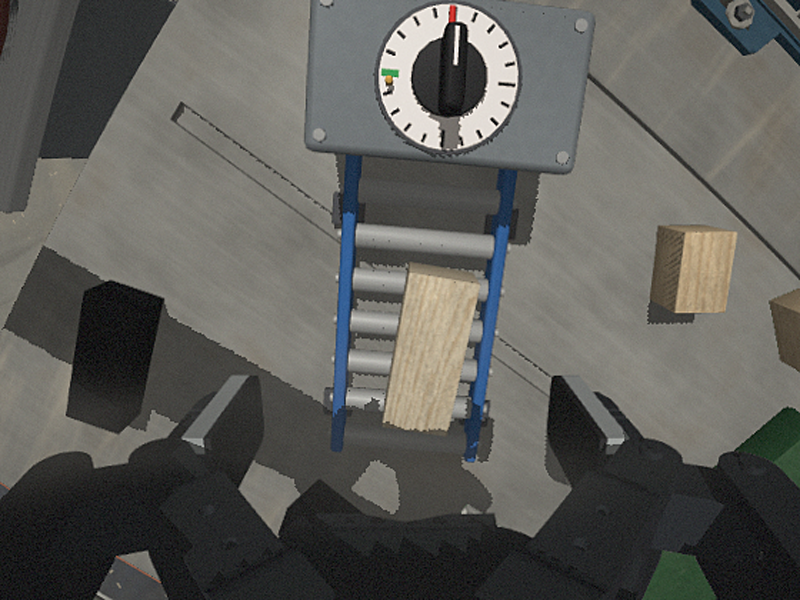

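Run:
```python
import cv2
a=cv2.imread("pics/w1.png")
cv2.imwrite("pics/w1t.png",cv2.resize(a[250:450,340:540],(600,600),interpolation=cv2.INTER_CUBIC))
cv2.imwrite("pics/w1k.png",cv2.resize(a[0:180,300:600],(800,480),interpolation=cv2.INTER_CUBIC))
```

```text
(no output)
```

View pics/w1t.png

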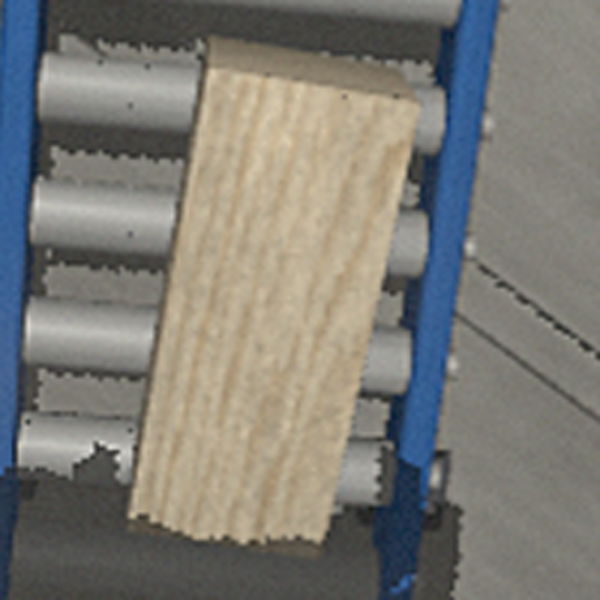

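View pics/w1k.png

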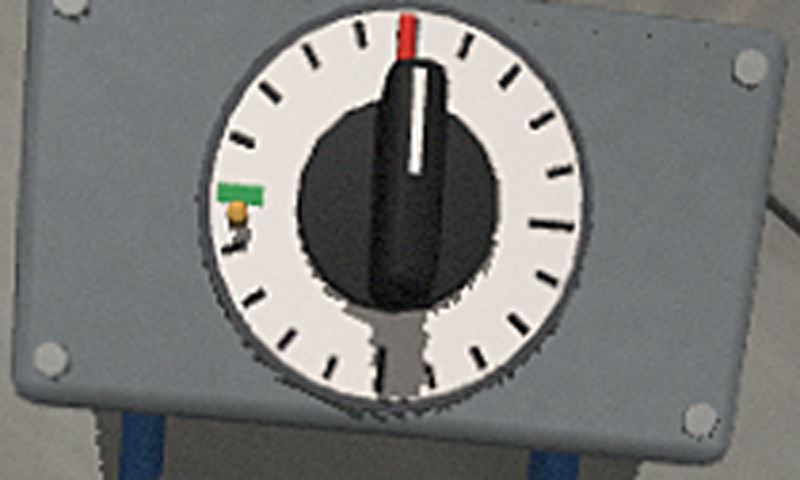

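```bash
cat > m.py <<'E'
from h import *
np.set_printoptions(precision=4,suppress=True)
c=dict(np.load("w1.npz"))
k=.7
F=lambda p:((p[0]+.5)*k-.5,(p[1]+.5)*k-.5)
t=lambda x,y:onz(c,F((340+x/3,250+y/3)),.088)
T=[t(207,68),t(418,100),t(325,545),t(130,518)]
print(np.array(T),np.mean(T,0))
a=T[0]-T[3];b=T[1]-T[2];e=T[1]-T[0];f=T[2]-T[3]
ang=lambda v:np.degrees(np.arctan2(v[1],v[0]))
print("yaws",ang(a)-90,ang(b)-90,ang(e),ang(f),[np.linalg.norm(v) for v in(a,b,e,f)])
d=lambda x,y,z:onz(c,F((300+x/2.667,y/2.667)),z)
C=d(395,204,.137);print("dial",C)
for n,p in [("red",(407,35)),("redtip",(407,15)),("green",(240,195)),("opp",(552,225)),("l",(210,204)),("r",(582,204)),("u",(395,8)),("dn",(395,402))]:
    P=d(*p,.137); print(n,P,ang(P-C),np.linalg.norm(P-C))
print("bar ends",d(414,62,.180),d(400,280,.180), ang(d(414,62,.180)-d(400,280,.180)))
s=[d(69,2,.134),d(750,67,.134),d(700,420,.134),d(50,360,.134)]
print("screws",np.array(s),np.mean(s,0),ang(s[1]-s[0]),ang(s[2]-s[3]),ang(s[0]-s[3])-90,ang(s[1]-s[2])-90)
E
python3 m.py
```

```text
[[ 0.5378 -0.0348  0.088 ]
 [ 0.5927 -0.02    0.088 ]
 [ 0.627  -0.1509  0.088 ]
 [ 0.5714 -0.1656  0.088 ]] [ 0.5822 -0.0928  0.088 ]
yaws 14.398202451155711 14.700694843754391 15.008718487102225 14.809579014669902 [np.float64(0.1351213407783178), np.float64(0.13531561037739667), np.float64(0.05682650157273025), np.float64(0.05753915249698722)]
dial [0.5043 0.1007 0.137 ]
red [0.4912 0.1359 0.137 ] 110.41717347841168 0.037551419109763125
redtip [0.4894 0.1398 0.137 ] 110.85904525240042 0.04191201960454821
green [0.47   0.0877 0.137 ] -159.26294812310476 0.03665214333102103
opp [0.5404 0.1118 0.137 ] 17.182772881896444 0.03771254344990427
l [0.4644 0.083  0.137 ] -156.14948806490267 0.04369828631261632
r [0.5448 0.1191 0.137 ] 24.47503928691468 0.04444419436302237
u [0.4862 0.1401 0.137 ] 114.6487693548813 0.04336322898035577
dn [0.5235 0.0593 0.137 ] -65.18867207070247 0.045614009520607415
bar ends [0.496  0.1191 0.18  ] [0.5112 0.0794 0.18  ] 110.92985213208384
screws [[0.416  0.1119 0.134 ]
 [0.5679 0.1648 0.134 ]
 [0.5947 0.0868 0.134 ]
 [0.4423 0.0347 0.134 ]] [0.5052 0.0996 0.134 ] 19.21033889640568 18.89320650865056 18.787813292444753 18.940142924249386
```

Run:
```python
from h import *
np.set_printoptions(precision=4,suppress=True)
for z in (.26,.158): print(rel((.504,.1,z)))
```

```text
[  6.8894   2.6146 -12.3377]
[ 17.0894   2.6233 -12.3356]
```

Call:
{"name": "carry_out", "arguments": {"moves": [1, 1, 0.5, -3, 0.05, 1, 3, 1, -6, 0.05, 1, 5, 1.8, -9, 0.05, 1, 6.5, 2.6, -12.3, 0.05, 1, 6.9, 2.6, -12.3, 0.05, 1, 6.9, 2.6, -12.3, 0.05, 1, 6.9, 2.6, -12.3, 0.05, 1, 6.9, 2.6, -12.3, 0.05]}}

```text
time: 2.7
tool_pos: [0.5052, 0.0988, 0.2615]
tool_rot: [0.583, 0.402, 0.581, -0.401]
contact_force: [0.1, -0.6, 0.3]
gripper_width: 1.002
```

Run:
```python
from h import *
np.set_printoptions(precision=4,suppress=True)
st=status.state();c=imaging.camera_info("wrist");im=imaging.grab_frame("wrist")
print(st["tool_pos"],st["joint_vel"],yawy(toolR(st)),rel((.504,.1,.158)))
p=proj(c,[(.504,.1,.18),(.504,.1,.137)]);print(p/.7)
cv2.imwrite("pics/w2.png",cv2.resize(im[:,:,::-1],(800,600),interpolation=cv2.INTER_CUBIC))
np.savez("w2.npz",K=c["K"],dist=c["dist"],R=c["R"],t=c["t"])
```

```text
[0.5052 0.0988 0.2615] [-0.0042  0.0007 -0.0099  0.0024 -0.0023  0.0008] 20.806226873167926 [10.3644 -0.099  -0.1667]
[[404.2451 313.3307]
 [404.1015 290.2155]]
```

View pics/w2.png

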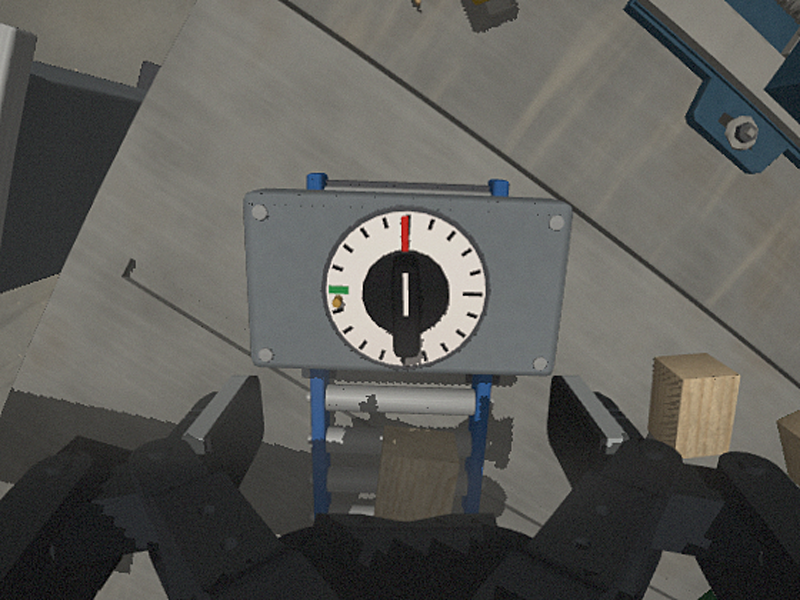

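Call:
{"name": "carry_out", "arguments": {"moves": [1, 2, 0, -0.1, 0, 1, 4, 0, -0.1, 0, 1, 6, 0, -0.1, 0, 1, 8, 0, -0.1, 0, 1, 9.5, 0, -0.1, 0, 1, 10.3, 0, -0.1, 0, 1, 10.3, 0, -0.1, 0, 1, 10.3, 0, -0.1, 0]}}

```text
time: 3.42
tool_pos: [0.5047, 0.1005, 0.158]
tool_rot: [0.582, 0.401, 0.582, -0.401]
contact_force: [1.1, 0.1, 0.2]
gripper_width: 1.0
```

Call:
{"name": "carry_out", "arguments": {"moves": [0, 0, 0, 0, 0, 0, 0, 0, 0, 0, 0, 0, 0, 0, 0, 0, 0, 0, 0, 0, 0, 0, 0, 0, 0, 0, 0, 0, 0, 0, 0, 0, 0, 0, 0, 0, 0, 0, 0, 0, 0, 0, 0, 0, 0, 0, 0, 0, 0, 0, 0, 0, 0, 0, 0, 0, 0, 0, 0, 0]}}

```text
time: 4.42
tool_pos: [0.5046, 0.1012, 0.1578]
tool_rot: [0.583, 0.401, 0.582, -0.401]
contact_force: [2.3, 1.5, 2.4]
gripper_width: 0.142
```

```bash
cat > look.py <<'E'
import sys
from h import *
np.set_printoptions(precision=4,suppress=True)
n,cam=sys.argv[1:3]
st=status.state();c=imaging.camera_info(cam);im=imaging.grab_frame(cam)
print(st["time"],st["tool_pos"],yawy(toolR(st)),st["gripper_width"],st["contact_force"],st["ft_torque"],st["joint_pos"])
if len(sys.argv)>3:
    x,y,w,h=map(int,sys.argv[3:]); im=im[y:y+h,x:x+w]
f=min(800/im.shape[1],600/im.shape[0])
cv2.imwrite(f"pics/{n}.png",cv2.resize(im[:,:,::-1],None,fx=f,fy=f,interpolation=cv2.INTER_CUBIC))
np.savez(n+".npz",K=c["K"],dist=c["dist"],R=c["R"],t=c["t"])
E
python3 look.py w3 wrist; python3 look.py s3 scene 200 170 160 140
```

```text
4.4167 [0.5046 0.1012 0.1578] 20.91500723812452 0.14198118954528824 [2.2754 1.4928 2.3642] [ 0.2613 -0.3211  0.0986] [ 0.0531 -0.1503  1.9478  0.0004  1.3429 -0.312 ]
4.4667 [0.5046 0.1012 0.1578] 20.915240636126715 0.1409296554584296 [1.3814 2.0458 2.7738] [ 0.262  -0.2906  0.0223] [ 0.0531 -0.1503  1.9478  0.0004  1.3428 -0.312 ]
```

View pics/w3.png

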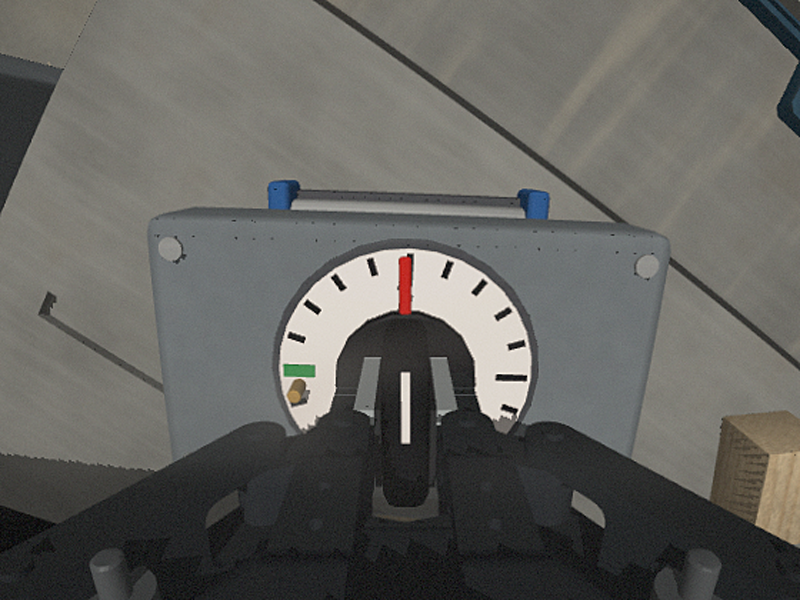

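View pics/s3.png

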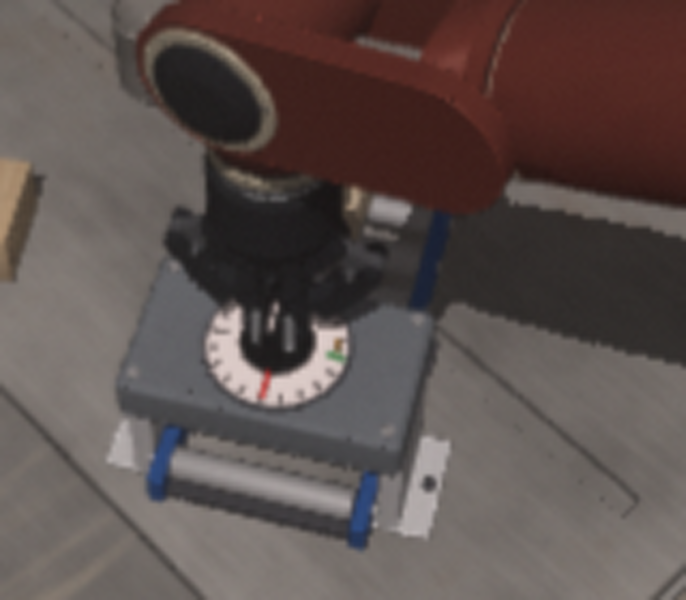

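Call:
{"name": "carry_out", "arguments": {"moves": [0, 0, 0, 0, -0.1, 0, 0, 0, 0, -0.2, 0, 0, 0, 0, -0.3, 0, 0, 0, 0, -0.4, 0, 0, 0, 0, -0.5, 0, 0, 0, 0, -0.6, 0, 0, 0, 0, -0.7, 0, 0, 0, 0, -0.8, 0, 0, 0, 0, -0.9, 0, 0, 0, 0, -1.0, 0, 0, 0, 0, -1.1, 0, 0, 0, 0, -1.2]}}

```text
time: 5.52
tool_pos: [0.5035, 0.0995, 0.1577]
tool_rot: [0.706, -0.001, 0.708, -0.002]
contact_force: [-2.8, -5.8, 6.3]
gripper_width: 0.14
```

Call:
{"name": "carry_out", "arguments": {"moves": [0, 0, 0, 0, -0.05, 0, 0, 0, 0, -0.1, 0, 0, 0, 0, -0.15, 0, 0, 0, 0, -0.2, 0, 0, 0, 0, -0.22, 0, 0, 0, 0, -0.24, 0, 0, 0, 0, -0.26, 0, 0, 0, 0, -0.26, 0, 0, 0, 0, -0.26]}}

```text
time: 6.27
tool_pos: [0.5036, 0.099, 0.1577]
tool_rot: [0.7, -0.091, 0.702, 0.088]
contact_force: [-3.2, -6.4, 5.9]
gripper_width: 0.145
```

```bash
python3 look.py w4 wrist
```

```text
6.2667 [0.5036 0.099  0.1577] 104.55091600842977 0.14458581274856155 [-3.1941 -6.406   5.8596] [-0.9783  0.4097  0.0813] [ 0.0516 -0.1509  1.9483 -0.0049  1.3467 -1.772 ]
```

View pics/w4.png

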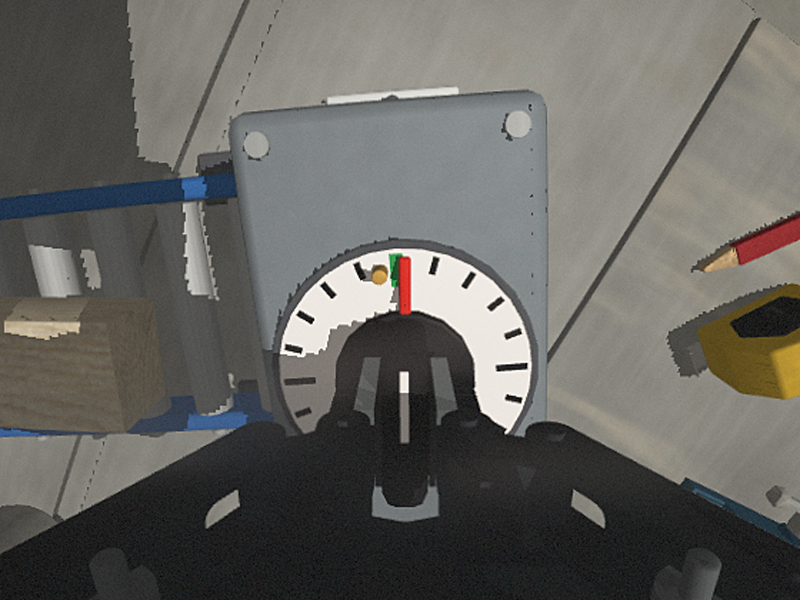

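Call:
{"name": "carry_out", "arguments": {"moves": [0, 0, 0, 0, -0.02, 0, 0, 0, 0, -0.04, 0, 0, 0, 0, -0.06, 0, 0, 0, 0, -0.08, 0, 0, 0, 0, -0.09, 0, 0, 0, 0, -0.1, 0, 0, 0, 0, -0.1, 0, 0, 0, 0, -0.1]}}

```text
time: 6.98
tool_pos: [0.5036, 0.0989, 0.1577]
tool_rot: [0.695, -0.125, 0.697, 0.122]
contact_force: [-3.1, -6.8, 6.0]
gripper_width: 0.142
```

```bash
python3 look.py w5 wrist 180 150 200 150
```

```text
6.9833 [0.5036 0.0989 0.1577] 110.13645747780049 0.14158161859436383 [-3.0954 -6.7868  6.0208] [-1.0229  0.3547 -0.7818] [ 0.0512 -0.1509  1.9483 -0.0047  1.3466 -1.8699]
```

View pics/w5.png

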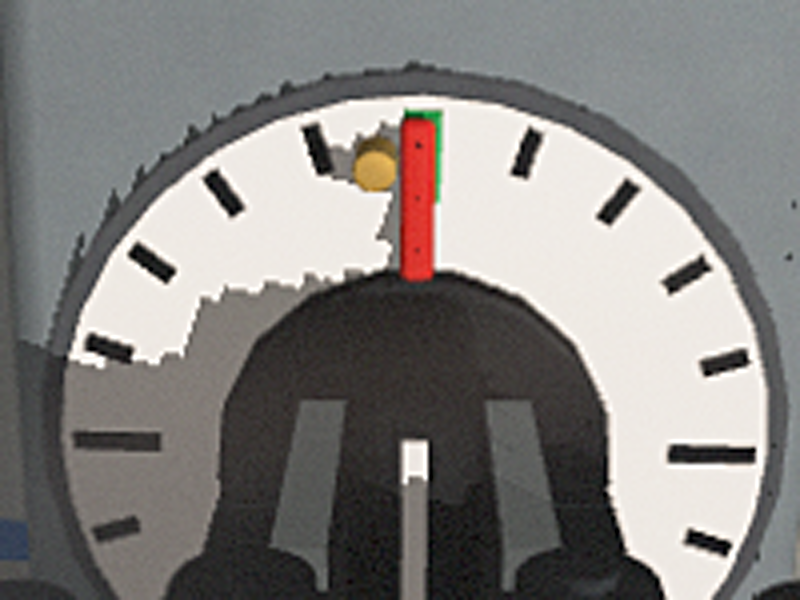

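Call:
{"name": "carry_out", "arguments": {"moves": [0.4, 0, 0, 0, 0, 0.4, 0, 0, 0, 0, 0.4, 0, 0, 0, 0, 0.6, 0, 0, 0, 0, 0.6, 0, 0, 0, 0, 1, -2, 0, 0, 0, 1, -4, 0, 0, 0, 1, -7, 0, 0, 0, 1, -10, 0, 0, 0, 1, -10, 0, 0, 0, 1, -10, 0, 0, 0]}}

```text
time: 7.95
tool_pos: [0.5054, 0.1013, 0.2599]
tool_rot: [0.698, -0.125, 0.694, 0.124]
contact_force: [0.0, 0.1, 0.1]
gripper_width: 0.997
```

```bash
python3 look.py w6 wrist 200 110 180 135;  python3 - <<'E'
from h import *
np.set_printoptions(precision=4,suppress=True)
print(rel((.582,-.0935,.26)),rel((.55,-.03,.33)))
E
```

```text
7.95 [0.5054 0.1013 0.2599] 110.31214542643399 0.997167104001333 [0.0225 0.1371 0.0801] [-0.0266  0.011  -0.0099] [ 0.0533 -0.2282  1.8422 -0.      1.5228 -1.872 ]
[ -0.2265 -20.9538   0.5261] [ -7.229  -13.8896  -0.2642]
```

View pics/w6.png

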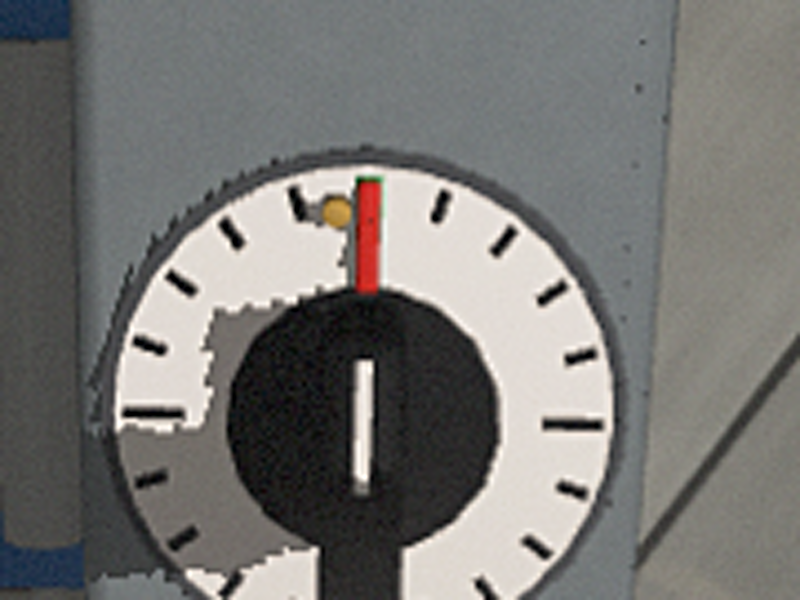

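Call:
{"name": "carry_out", "arguments": {"moves": [1, -1, -1.7, 0, 0.12, 1, -2, -3.4, 0, 0.24, 1, -3, -5.1, 0, 0.36, 1, -4, -6.8, 0, 0.48, 1, -4, -8.5, 0.1, 0.6, 1, -4, -10.2, 0.1, 0.72, 1, -4, -12, 0.2, 0.84, 1, -4, -14, 0.3, 0.96, 1, -4, -16, 0.4, 1.08, 1, -4, -18, 0.5, 1.2, 1, -4, -20, 0.5, 1.32, 1, -4, -21, 0.5, 1.44]}}

```text
time: 9.0
tool_pos: [0.5813, -0.0958, 0.2943]
tool_rot: [0.603, 0.367, 0.606, -0.368]
contact_force: [0.2, -0.3, 1.2]
gripper_width: 0.999
```

Call:
{"name": "carry_out", "arguments": {"moves": [1, 0, 0, 0, 0.1, 1, 0, 0, 0, 0.2, 1, 0, 0, 0, 0.23, 1, 0, 0, 0, 0.23, 1, 0, 0, 0, 0.23, 1, 0, 0, 0, 0.23]}}

```text
time: 9.5
tool_pos: [0.5813, -0.0939, 0.2959]
tool_rot: [0.559, 0.432, 0.56, -0.432]
contact_force: [1.1, 0.3, -0.1]
gripper_width: 1.003
```

```bash
python3 look.py w7 wrist; python3 look.py s7 scene 170 140 190 142.5 2>/dev/null || python3 look.py s7 scene 170 140 192 144;  python3 - <<'E'
from h import *
np.set_printoptions(precision=4,suppress=True)
print(rel((.582,-.0935,.06)))
E
```

```text
9.5 [ 0.5813 -0.0939  0.2959] 14.66610410624924 1.0030729977146216 [ 1.0917  0.3303 -0.0827] [0.0205 0.0102 0.0123] [-0.2866 -0.0589  1.6306 -0.      1.5721 -0.5425]
9.55 [ 0.5814 -0.094   0.2963] 14.655591662668158 0.9983189585610507 [ 0.087  -0.6391  0.3269] [-0.0679 -0.0268  0.04  ] [-0.2866 -0.0591  1.6302 -0.      1.5721 -0.5424]
9.6 [ 0.5815 -0.094   0.2967] 14.650221446445379 0.9982125816012289 [-0.65    0.1962  0.4129] [-0.0436 -0.0404  0.0234] [-0.2866 -0.0593  1.6298  0.      1.5721 -0.5423]
[23.6911  0.0654 -0.0342]
```

View pics/w7.png

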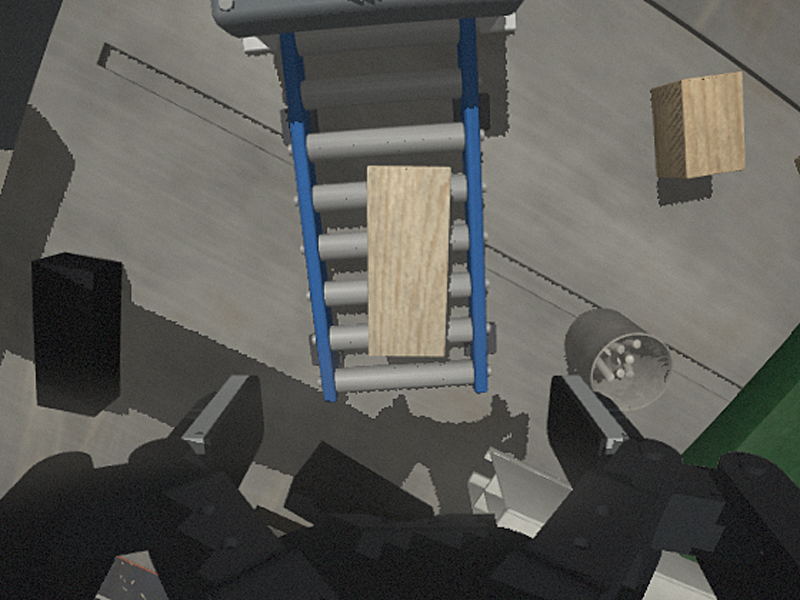

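Run:
```python
from h import *
np.set_printoptions(precision=4,suppress=True)
c=dict(np.load("w7.npz"))
T=np.array([onz(c,((x+.5)*.7-.5,(y+.5)*.7-.5),.088) for x,y in [(367,166.5),(450.5,168),(446,357),(367.5,355)]])
print(T,T.mean(0)); a=T[0]-T[3];b=T[1]-T[2];e=T[1]-T[0];f=T[2]-T[3]
print([np.degrees(np.arctan2(v[1],v[0])) for v in (a,b,e,f)],[np.linalg.norm(v) for v in(a,b,e,f)])
X=T.mean(0);X[2]=.058;print(rel(X))
```

```text
[[ 0.538  -0.0349  0.088 ]
 [ 0.5937 -0.0213  0.088 ]
 [ 0.6288 -0.1559  0.088 ]
 [ 0.5707 -0.1694  0.088 ]] [ 0.5828 -0.0954  0.088 ]
[np.float64(103.6779029319112), np.float64(104.63400312877651), np.float64(13.680857004569393), np.float64(13.11031641982192)] [np.float64(0.13841624957374513), np.float64(0.13902937994748493), np.float64(0.057319128015136826), np.float64(0.05964194336035651)]
[23.891   0.0978  0.1682]
```

View pics/s7.png

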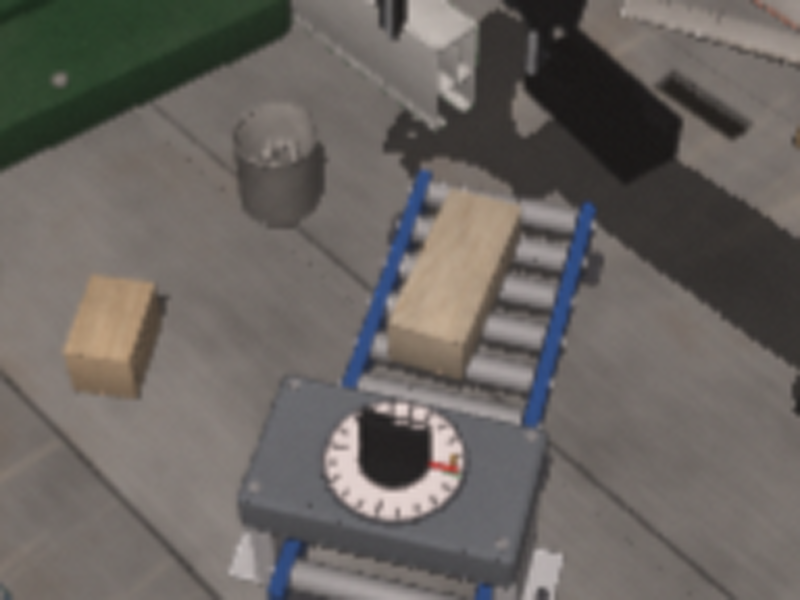

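Call:
{"name": "carry_out", "arguments": {"moves": [1, 3, 0.1, 0.1, 0.01, 1, 6.5, 0.1, 0.1, 0.01, 1, 10, 0.1, 0.1, 0.01, 1, 13.5, 0.1, 0.1, 0.01, 1, 16.5, 0.1, 0.1, 0.01, 1, 19, 0.1, 0.1, 0.01, 1, 21, 0.1, 0.1, 0.01, 1, 22.5, 0.1, 0.1, 0.01, 1, 23.5, 0.1, 0.1, 0.01, 1, 24.1, 0.1, 0.1, 0.01, 1, 24.1, 0.1, 0.1, 0.01, 1, 24.1, 0.1, 0.1, 0.01]}}

```text
time: 10.65
tool_pos: [0.5835, -0.095, 0.057]
tool_rot: [0.558, 0.435, 0.557, -0.435]
contact_force: [0.1, -0.3, 0.2]
gripper_width: 1.004
```

```bash
python3 look.py w8 wrist
```

```text
10.65 [ 0.5835 -0.095   0.057 ] 14.043127657980015 1.0037427656674758 [ 0.1416 -0.3146  0.1908] [ 0.0544  0.0221 -0.0616] [-0.2873  0.153   1.8278  0.      1.1597 -0.5324]
```

View pics/w8.png

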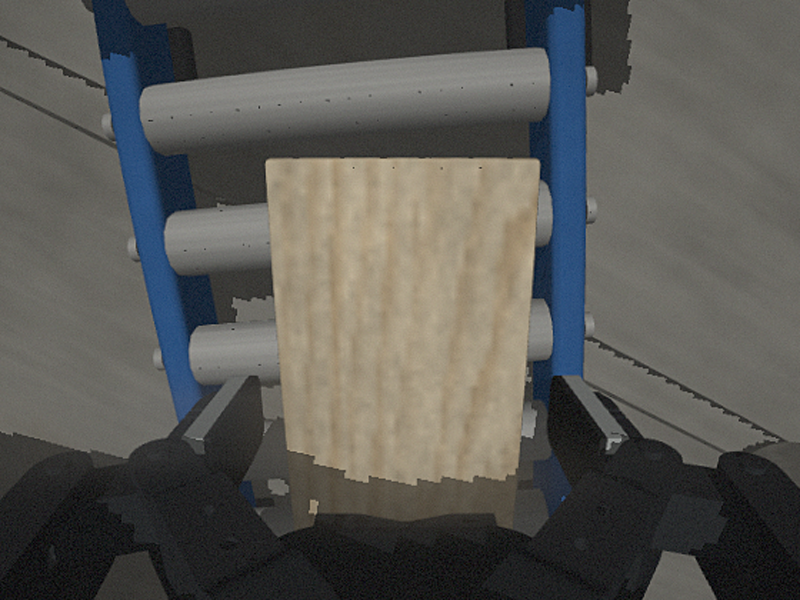

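Call:
{"name": "carry_out", "arguments": {"moves": [0, 0, 0, 0, 0, 0, 0, 0, 0, 0, 0, 0, 0, 0, 0, 0, 0, 0, 0, 0, 0, 0, 0, 0, 0, 0, 0, 0, 0, 0, 0, 0, 0, 0, 0, 0, 0, 0, 0, 0, 0, 0, 0, 0, 0, 0, 0, 0, 0, 0, 0, 0, 0, 0, 0]}}

```text
time: 11.62
tool_pos: [0.584, -0.0952, 0.0577]
tool_rot: [0.558, 0.435, 0.557, -0.435]
contact_force: [0.1, 0.2, 6.1]
gripper_width: 0.672
```

Call:
{"name": "carry_out", "arguments": {"moves": [0, -0.4, 0, 0, 0, 0, -1, 0, 0, 0, 0, -2, 0, 0, 0, 0, -3, 0, 0, 0, 0, -4, 0, 0, 0, 0, -5.2, 0, 0, 0, 0, -6.5, 0, 0, 0, 0, -7.8, 0, 0, 0, 0, -8.8, 0, 0, 0, 0, -9.6, 0, 0, 0, 0, -10.1, 0, 0, 0, 0, -10.2, 0, 0, 0]}}

```text
time: 12.62
tool_pos: [0.5835, -0.0951, 0.1598]
tool_rot: [0.558, 0.435, 0.557, -0.435]
contact_force: [0.4, -0.2, -2.1]
gripper_width: 0.672
```

Call:
{"name": "carry_out", "arguments": {"moves": [0, 0, 0, 0, 0, 0, 0, 0, 0, 0, 0, 0, 0, 0, 0, 0, 0, 0, 0, 0, 0, 0, 0, 0, 0, 0, 0, 0, 0, 0]}}

```text
time: 13.12
tool_pos: [0.5828, -0.0948, 0.1579]
tool_rot: [0.557, 0.435, 0.558, -0.435]
contact_force: [-0.1, -0.1, -2.1]
gripper_width: 0.67
```

```bash
python3 look.py w9 wrist; python3 look.py s9 scene 170 140 192 144; python3 look.py d9 side 200 150 200 150
```

```text
13.1167 [ 0.5828 -0.0948  0.1579] 14.034862036261602 0.6697657129317033 [-0.1231 -0.0725 -2.0715] [-0.03   -0.0212  0.0474] [-0.2873  0.0351  1.7701  0.      1.3371 -0.5323]
13.1667 [ 0.5828 -0.0948  0.158 ] 14.037591694120426 0.6664826992560189 [-0.8761  0.1888 -2.3875] [0.0143 0.0275 0.0299] [-0.2873  0.035   1.7701 -0.      1.3371 -0.5323]
13.2167 [ 0.5829 -0.0949  0.1581] 14.036685164559858 0.6684803131630039 [ 0.6375 -1.7511 -1.2523] [0.0527 0.0275 0.0023] [-0.2873  0.0348  1.77    0.      1.3371 -0.5323]
```

View pics/w9.png

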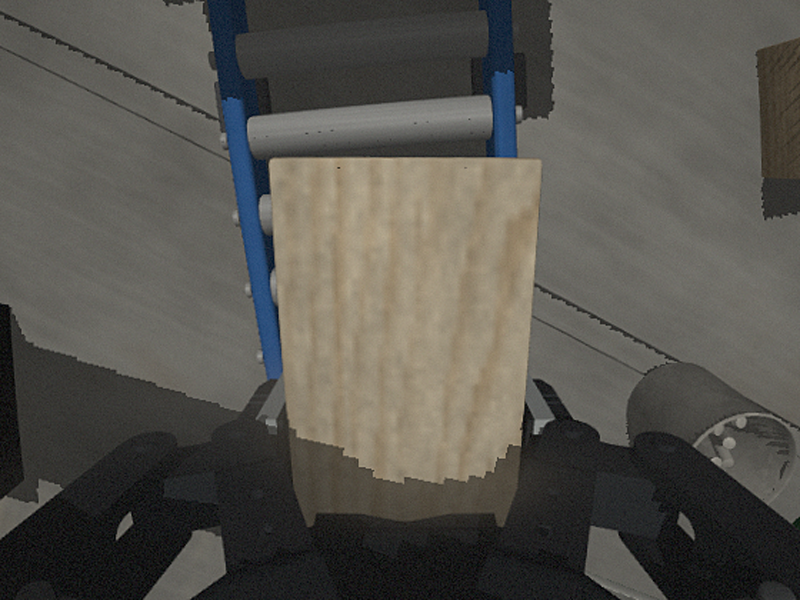

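View pics/s9.png

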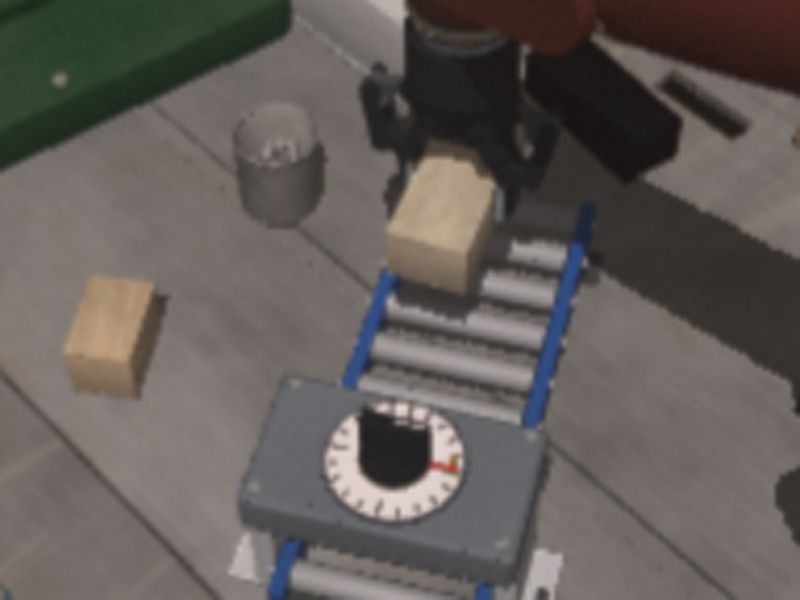

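View pics/d9.png

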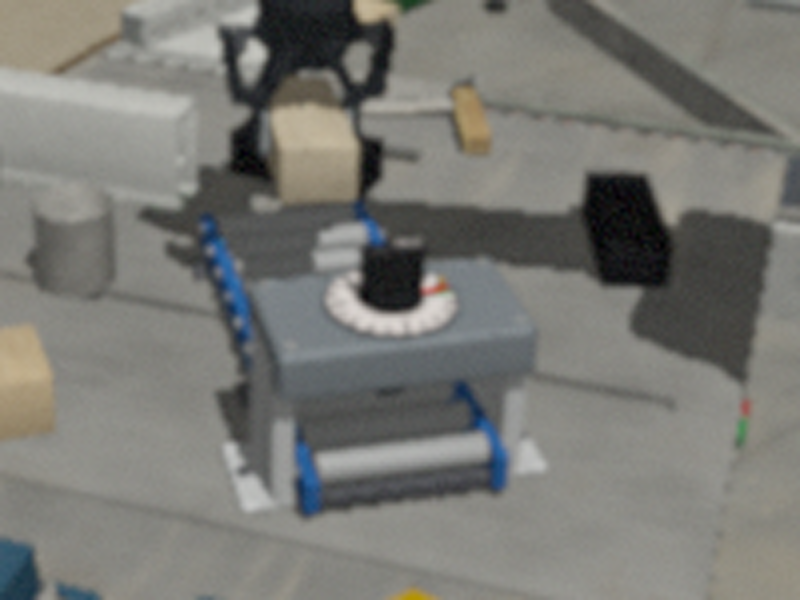

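Run:
```python
from h import *
st=status.state(); print(st["time"],st["tool_pos"],st["joint_vel"].round(4)); print(workorder.job_done())
```

```text
13.2667 [ 0.58290758 -0.09487946  0.15819701] [-0.0001 -0.0018 -0.001   0.002  -0.0007 -0.0015]
the job is handed in; nothing more can be done
None
```

I turned the reset knob anticlockwise by about 1.54 rad. The torque on the tool rose as it met the zero stop, and the pointer sat on the green mark after I let go. I then gripped the timber across its 58 mm width, lifted it straight up about 10 cm (TCP height 0.058 to 0.158 m) and handed the job in at 13.3 s, still holding it.

**Last checks:**
- **Timber:** the last pictures show it level in the jaws above the rollers. The arm is at rest and the opening is steady at 0.67, which matches the timber's width.
- **Counter:** the pointer is still on the green mark in the scene and side views.
- **Other things on the table:** the tin, the short offcut and the black look-alike stand where they were. I did not look again at the tape, pencil or square after the lift, but the arm never went near them.

No check failed or disagreed. The scene camera and the wrist camera differed by up to about 4 mm on the knob's position, and I used the wrist camera's value.

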